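# Seat the sample tubes in work-list order

### The job

Three sample tubes are standing proud in the blue rack: with the fingertips, gently press their caps down until the black collar under each cap sits on the rack, first the light-blue one, then the yellow one, then the purple one. Do not pull any tube up, leave the red tube standing proud and the green tube as it is, and do not disturb the specimen cup or the stapler. Finish with the hand clear of everything.

Things in the scene. Friction and masses are not known exactly. Their poses are not given: they have to be found in the camera images.
- rack: fixed blue plastic tube rack, 120 mm (its x) by 245 mm (its y) and 75 mm high; origin at the centre of its underside, on the steel bench. It is fixed for the run and cannot be pushed away. Its top deck (75 mm above the bench) is dotted with dark 17.6 mm holes at 22 mm pitch. Five capped tubes stand in five of the holes, in any arrangement; the nearest neighbours' axes are 62 mm apart.
- tube_blue_top (a point): centre of the flat top of the light-blue cap of a sample tube: cap 19 mm in diameter and 20 mm tall, on an upright 16 mm glass tube and carried by a 10 mm thick soft black collar of the same width under it. Under a push the cap gives on its collar, about 1.8 N per mm and up to 9 mm, and springs back when let go. Cap top (let go) is 105 mm above the bench when the tube is home.
- tube_blue (a joint): how far (m) the tube with the light-blue cap stands proud: gap between the black collar under its cap and the rack's deck. 0 = home, collar resting on the deck (stop); 0.012 to 0.020 at the start. The tube slides only straight up and down, against a steady friction of about 2 N, and stays where it is left; it could be drawn upwards.
- tube_yellow_top (a point): centre of the flat top of the yellow cap of a sample tube: cap 19 mm in diameter and 20 mm tall, on an upright 16 mm glass tube and carried by a 10 mm thick soft black collar of the same width under it. Under a push the cap gives on its collar, about 1.8 N per mm and up to 9 mm, and springs back when let go. Cap top (let go) is 105 mm above the bench when the tube is home.
- tube_yellow (a joint): how far (m) the tube with the yellow cap stands proud: gap between the black collar under its cap and the rack's deck. 0 = home, collar resting on the deck (stop); 0.012 to 0.020 at the start. The tube slides only straight up and down, against a steady friction of about 2 N, and stays where it is left; it could be drawn upwards.
- tube_purple_top (a point): centre of the flat top of the purple cap of a sample tube: cap 19 mm in diameter and 20 mm tall, on an upright 16 mm glass tube and carried by a 10 mm thick soft black collar of the same width under it. Under a push the cap gives on its collar, about 1.8 N per mm and up to 9 mm, and springs back when let go. Cap top (let go) is 105 mm above the bench when the tube is home.
- tube_purple (a joint): how far (m) the tube with the purple cap stands proud: gap between the black collar under its cap and the rack's deck. 0 = home, collar resting on the deck (stop); 0.012 to 0.020 at the start. The tube slides only straight up and down, against a steady friction of about 2 N, and stays where it is left; it could be drawn upwards.
- tube_red_top (a point): centre of the flat top of the red cap of a sample tube: cap 19 mm in diameter and 20 mm tall, on an upright 16 mm glass tube and carried by a 10 mm thick soft black collar of the same width under it. Under a push the cap gives on its collar, about 1.8 N per mm and up to 9 mm, and springs back when let go. Cap top (let go) is 105 mm above the bench when the tube is home. This tube stands proud on purpose and must be left so.
- tube_red (a joint): how far (m) the tube with the red cap stands proud: gap between the black collar under its cap and the rack's deck. 0 = home, collar resting on the deck (stop); 0.012 to 0.020 at the start. The tube slides only straight up and down, against a steady friction of about 2 N, and stays where it is left; it could be drawn upwards.
- tube_green_top (a point): centre of the flat top of the green cap of a sample tube: cap 19 mm in diameter and 20 mm tall, on an upright 16 mm glass tube and carried by a 10 mm thick soft black collar of the same width under it. Under a push the cap gives on its collar, about 1.8 N per mm and up to 9 mm, and springs back when let go. Cap top (let go) is 105 mm above the bench when the tube is home. This tube is home already.
- tube_green (a joint): how far (m) the tube with the green cap stands proud: gap between the black collar under its cap and the rack's deck. 0 = home, collar resting on the deck (stop); 0 at the start. The tube slides only straight up and down, against a steady friction of about 2 N, and stays where it is left; it could be drawn upwards.
- cup: loose specimen cup standing on the bench, clear with an orange lid, 60 mm in diameter, 62 mm tall, about 90 g; origin at the centre of its underside. It stands on the robot's side of the rack.
- stapler: loose black stapler lying on the bench beside the rack, 135 mm long (its y), 36 mm wide, 44 mm high, about 220 g; origin at the centre of its underside.
There are look-alikes about, which are no part of the job. Several things look just like the stapler: the one meant starts farthest to the robot's right.

How it is judged:
By the outcome, as a careful person would: the job done as asked, in the order asked, and still so for the second after the job is handed in, with the robot touching nothing.
It also fails if it takes over 51 s, if anything falls off the work surface, if the arm or the gripper's body presses on something with over 40 N, if the wrist force passes 120 N, or if a joint passes its speed limit or range.

### The arm

A 7-joint arm with a two-finger parallel gripper is mounted at the origin on the work surface. World frame = base frame: x ahead of the robot, y to its left, z up, the work surface at z = 0. Lengths are in m, angles in rad, forces in N, time in s.
With the tool pointing down it reaches from about 0.4 to 0.9 m from the base axis. Payload 5.5 kg.
Tool frame: the origin (TCP) lies at the very end of the fingers, on their centre line; the grasp point (between the pads) lies 19 mm behind it; z points along the fingers, y is the line along which they close (so a half turn about z gives the same grasp; the last joint's range is limited). The gripper opens to 92 mm and grips with 3 to 60 N. Pads are 19 mm wide; open, the fingers measure 130 mm over their backs; the gripper's body (75 mm by 190 mm) begins 47 mm behind the grasp point.
Start: joints at [1.573, 0.501, -0.427, 1.55, 0.221, 1.138, -0.21], TCP at [0.168, -0.628, 0.227] pointing down, gripper open.
Joint ranges: [-2.88, 2.88], [-0.31, 2.03], [-1.54, 1.56], [0.2, 2.42], [-1.41, 4.55], [0.19, 2.02], [-2.57, 2.57]. Speed limits (rad/s): [2.57, 2.57, 3.14, 3.14, 3.14, 3.14, 3.14].

### API

Orientations are given as a unit quaternion [x, y, z, w].
In Python, from station import robot gives the robot as it stands.
- The arm moves only by the tool carry_out, never from a script. Its argument "motion" is a list of rows, each a list of 7 numbers: the turn, a rotation vector about the world's x, y, z in rad, then the shift along the world's x, y, z in mm, then the closure, from -1 (fully open) to 1 (shut). In form: [[ax, ay, az, dx, dy, dz, jaw], ...]. A call has 1 to 12 rows; each row shifts and turns the commanded pose from where the row before left it; what a row does not reach is not made up. A row lasts 1/10 s, in which the tool goes at most 50 mm and 8.59 degrees, less where a joint would pass 70% of its speed; a pose out of reach is approached as far as the arm can. A call is refused whole if a number of a shift passes 50 or a number of a turn 0.15, either way. A call with a gripper value outside its range is refused whole. The fingers move at their own pace and stop on an object; the grip force is fixed at half the most. Time passes only in rows, so rows that do not move let the fingers close. It gives the time, the measured TCP pose, the force, the opening and the grip force at its end, in the units of the state.
- robot.get_state(): the state, without advancing time (a new reading comes with each control period).
- robot.camera(name): name is "scene" or "top"; returns a dict with "color" (480x640x3 uint8, red, green, blue), "K" (3x3 intrinsics, pixels), "k1" (the pictures are not rectified: a ray, as slopes to the right and down, at radius r is drawn at 1 + k1 r^2 times it, then the intrinsics apply), "position" and "orientation" of the camera in the world. Camera axes: x right, y up, looking along -z (the intrinsics and any distortion apply to the point x, -y, -z); pixel columns grow to the right and rows downward; lengths in m; the calibration is good to about 2 mm. A picture is of the moment at which its call begins. There is no depth.
- robot.close_job(): hands the job in; it is judged then, once.
The state is a dict: "t": time; "joint_pos": joint angles; "joint_velocities": joint speeds; "joint_efforts": joint torques, N m; "eef_pos": TCP position; "tcp_rot": TCP orientation; "force": force on the tool from outside, world axes, zero at the start; "torque": the same for the moment, N m; "finger_gap": opening from 0.0 (shut) to 1.0 (fully open); "gripper_force": force on a finger pad.
Only numpy, scipy, OpenCV 4.12 (cv2) and the standard library are available. Lean on these libraries where they do the work, as an engineer would, in place of code of your own. Each camera call takes 0.05 s, during which the arm holds its last target. There are 200 camera calls.

## Working session

There is one attempt and no reset: what is moved stays moved. The work goes in short steps, Python scripts to look and compute and a tool call to move; the robot and the scene stay as the last step left them, time stands still between calls to the robot, and variables do not carry over. Pictures are saved under pics/ and viewed, at most 10 in all, crops included, and the job is handed in when it is done.

Besides the shell and the picture viewer there is one more tool, called as a command line: name --pt "numbers of a row" for each row, then --argument value for the rest. carry_out: Moves the arm, as the interface text tells. Its arguments: {"type":"object","properties":{"motion":{"type":"array","items":{"type":"array","items":{"type":"number"}}}},"required":["motion"]}

```bash
mkdir -p pics
cat > h.py <<'E'
import numpy as np, cv2
from scipy.spatial.transform import Rotation as R
from station import robot
def ray(c,u,v):
    K=np.array(c["K"]);a=(u-K[0,2])/K[0,0];b=(v-K[1,2])/K[1,1]
    rd=np.hypot(a,b);r=rd
    for _ in range(30): r=rd/(1+c["k1"]*r*r)
    s=r/rd if rd>0 else 1
    return np.array(c["position"]),R.from_quat(c["orientation"]).apply([a*s,-b*s,-1])
def atz(c,u,v,z):
    p,d=ray(c,u,v);return p+d*(z-p[2])/d[2]
def proj(c,P):
    q=R.from_quat(c["orientation"]).inv().apply(np.array(P)-c["position"])
    a=q[0]/-q[2];b=-q[1]/-q[2];f=1+c["k1"]*(a*a+b*b);K=np.array(c["K"])
    return K[0,0]*a*f+K[0,2],K[1,1]*b*f+K[1,2]
E
python3 - <<'E'
from h import *
for n in("scene","top"):
    c=robot.camera(n);cv2.imwrite(f"pics/{n}0.png",c["color"][:,:,::-1]);print(n,c["K"],c["k1"],c["position"],c["orientation"])
print(robot.get_state())
E
```

```text
scene [[462.47690979   0.         311.702801  ]
 [  0.         462.47690979 238.49386583]
 [  0.           0.           1.        ]] 0.02269263848716731 [ 1.04609812 -0.15046007  0.50239215] [0.34990233 0.27320985 0.56272907 0.69732398]
top [[592.01734241   0.         322.55937629]
 [  0.         592.01734241 244.44755993]
 [  0.           0.           1.        ]] 0.06292511286477015 [ 0.33416171 -0.03255584  1.1203394 ] [ 0.05869737 -0.07152249 -0.69998071  0.70814275]
{'t': 0.1, 'joint_pos': array([ 1.57320492,  0.50177253, -0.42680002,  1.55133259,  0.22079759,
        1.13830516, -0.21028813]), 'joint_velocities': array([-0.0010991 ,  0.00034374, -0.00194215, -0.00209391, -0.00044917,
       -0.00046282, -0.0007898 ]), 'joint_efforts': array([-1.11885407e-02, -5.67877364e+01, -5.83803132e+00, -2.79919857e+01,
       -6.87896227e-02,  2.38960882e-02,  6.14845953e-05]), 'eef_pos': array([ 0.16739575, -0.62742345,  0.22577521]), 'tcp_rot': array([ 9.91506878e-01,  1.30051267e-01, -8.25028406e-05, -8.79006209e-04]), 'force': array([-0.41208251, -0.21823668,  0.35043288]), 'torque': array([ 0.0126238 , -0.0194394 , -0.01985336]), 'gripper_force': 0.0, 'finger_gap': 0.9986682457682525}
```

View pics/scene0.png

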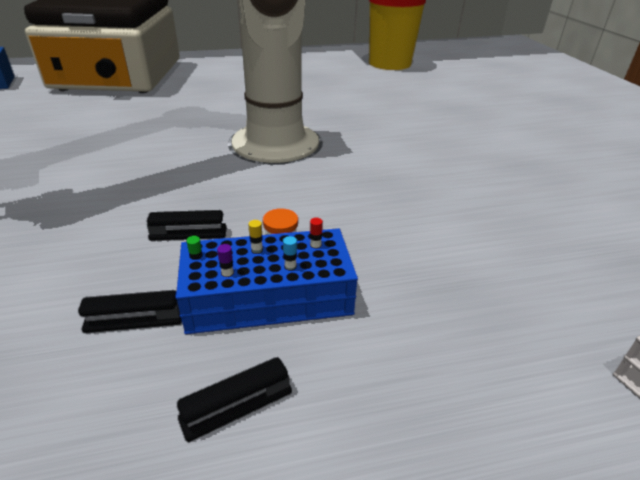

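View pics/top0.png

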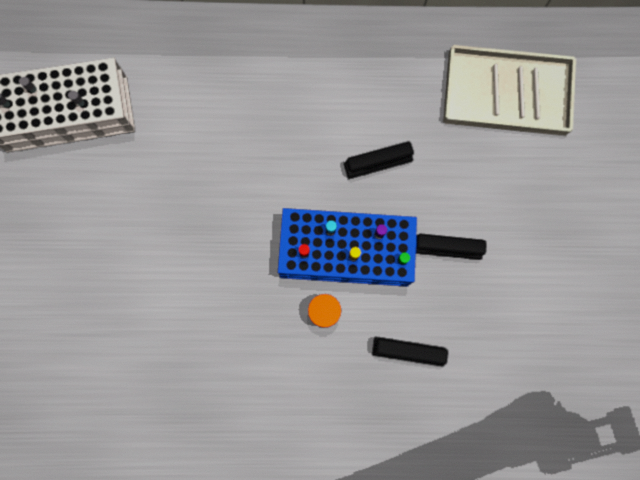

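Staplers in the top view are at (379,160), (450,245) and (410,351). The one meant is (450,245), which sits farthest to the robot's right, against the rack. It only has to be avoided. The caps in the top view are blue (331,226), yellow (355,252), purple (381,230), red (304,250) and green (405,258). Next I triangulate them and confirm with a crop.

Run:
```python
from h import *
t=robot.camera("top");s=robot.camera("scene")
im=t["color"][:,:,::-1];cr=cv2.resize(im[195:300,265:500],None,fx=3.4,fy=3.4,interpolation=cv2.INTER_CUBIC)
hsv={n:cv2.cvtColor(c["color"],cv2.COLOR_RGB2HSV) for n,c in(("t",t),("s",s))}
H=dict(blue=(90,102),yellow=(22,32),purple=(135,155),red=(0,4),green=(50,70))
for k,(a,b) in H.items():
    o={}
    for n,box in(("t",(205,285,275,420)),("s",(210,290,180,350))):
        w=hsv[n][box[0]:box[1],box[2]:box[3]]
        m=cv2.inRange(w,(a,130,70),(b,255,255))
        q,l,st,ce=cv2.connectedComponentsWithStats(m);i=1+st[1:,4].argmax()
        o[n]=(ce[i]+[box[2],box[0]],st[i].tolist())
    u,v=o["t"][0];x,y=o["s"][0]
    P=[ray(t,u,v),ray(s,x,y)]
    A=np.c_[P[0][1],-P[1][1]];l=np.linalg.lstsq(A,P[1][0]-P[0][0],rcond=None)[0]
    print(k,o["t"],o["s"],atz(t,u,v,.12).round(4),"tri",(P[0][0]+l[0]*P[0][1]).round(4),(P[1][0]+l[1]*P[1][1]).round(4))
cv2.imwrite("pics/crop.png",cr)
for u,v in((283,210),(416,217),(413,282),(279,276)): print("rack",atz(t,u,v,.075).round(4))
```

```text
blue (array([330.87155963, 225.69724771]), [51, 15, 11, 12, 109]) (array([289.50660793, 244.92951542]), [102, 26, 15, 19, 227]) [ 0.5541 -0.0639  0.12  ] tri [ 0.5558 -0.0641  0.1123] [ 0.5553 -0.0671  0.1123]
yellow (array([354.61, 252.12]), [75, 41, 10, 13, 100]) (array([254.77835052, 228.15463918]), [69, 10, 13, 18, 194]) [ 0.5082 -0.105   0.12  ] tri [ 0.5094 -0.1055  0.1135] [ 0.509  -0.1088  0.1137]
purple (array([381.05747126, 229.18390805]), [101, 19, 11, 11, 87]) (array([223.32116788, 250.50364964]), [38, 34, 13, 18, 137]) [ 0.5491 -0.1508  0.12  ] tri [ 0.5507 -0.1516  0.1127] [ 0.5504 -0.156   0.1131]
red (array([303.79012346, 249.54320988]), [25, 38, 9, 13, 81]) (array([315.81547619, 225.64285714]), [131, 8, 11, 17, 168]) [ 0.5116 -0.0177  0.12  ] tri [ 0.5136 -0.0176  0.1084] [ 0.513  -0.0204  0.1083]
green (array([404.04878049, 257.45121951]), [124, 47, 11, 12, 82]) (array([192.83050847, 243.2259887 ]), [7, 25, 13, 19, 177]) [ 0.5001 -0.1898  0.12  ] tri [ 0.5041 -0.1936  0.096 ] [ 0.504  -0.1973  0.0966]
rack [0.5919 0.0217 0.075 ]
rack [ 0.5822 -0.2197  0.075 ]
rack [ 0.4635 -0.2121  0.075 ]
rack [0.4713 0.0261 0.075 ]
```

View pics/crop.png

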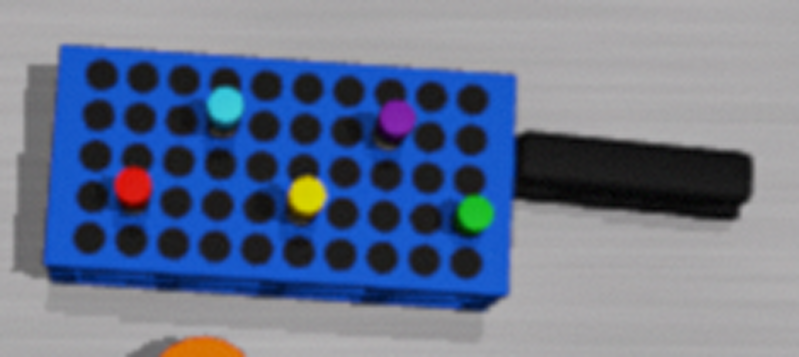

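Run:
```python
from h import *
t=robot.camera("top")
g=[(101,74,44,99),(472,99,44,-99),(466,262,-44,-99),(89,237,-44,99),(257,248,-44,11),(306,88,44,-11)]
W=np.array([atz(t,(a+.5)/3.4-.5+265,(b+.5)/3.4-.5+195,.075)[:2] for a,b,_,_ in g]);L=np.array([q[2:] for q in g])/1e3
w0=W.mean(0);l0=L.mean(0);U,S,V=np.linalg.svd((L-l0).T@(W-w0));Rm=(U@V).T
print(((L-l0)@Rm.T+w0-W).round(4),np.arctan2(Rm[1,0],Rm[0,0]))
for n,p in dict(blue=(22,33),yellow=(-22,-11),purple=(22,-55),red=(-22,77),green=(-22,-99),mid=(0,0)).items():
    print(n,(Rm@(np.array(p)/1e3-l0)+w0).round(4))
from scipy.spatial.transform import Rotation as R
print(R.from_quat(robot.get_state()["tcp_rot"]).as_matrix().round(3))
for u,v in((324,311),):print("cup",atz(t,u,v,.062))
```

```text
[[-0.0001 -0.    ]
 [ 0.0002  0.    ]
 [-0.      0.0002]
 [-0.0002  0.    ]
 [-0.0001  0.0003]
 [ 0.0001 -0.0006]] -0.05334926353833178
blue [ 0.5547 -0.0638]
yellow [ 0.5084 -0.1054]
purple [ 0.55   -0.1517]
red [ 0.5131 -0.0175]
green [ 0.5037 -0.1933]
mid [ 0.5309 -0.0956]
[[ 0.966  0.258 -0.   ]
 [ 0.258 -0.966  0.001]
 [ 0.    -0.001 -1.   ]]
cup [ 0.41124103 -0.05460615  0.062     ]
```

Both methods agree to about 1 mm. I'll close the jaw and travel at height, then come down over blue.

carry_out --pt "0 0 0 16 23 0 1" --pt "0 0 0 16 23 0 1" --pt "0 0 0 16 23 0 1" --pt "0 0 0 16 23 0 1" --pt "0 0 0 16 23 0 1" --pt "0 0 0 16 23 0 1" --pt "0 0 0 16 23 0 1" --pt "0 0 0 16 23 0 1" --pt "0 0 0 16 23 0 1" --pt "0 0 0 16 23 0 1" --pt "0 0 0 16 23 0 1" --pt "0 0 0 16 23 0 1"

```text
t: 1.45
eef_pos: [0.3601, -0.351, 0.2268]
tcp_rot: [0.992, 0.13, -0.0, 0.0]
force: [0.6, -0.5, 0.1]
finger_gap: 0.021
gripper_force: 0.0
```

carry_out --pt "0 0 0 16 23 0 1" --pt "0 0 0 16 23 0 1" --pt "0 0 0 16 23 0 1" --pt "0 0 0 16 23 0 1" --pt "0 0 0 16 23 0 1" --pt "0 0 0 16 23 0 1" --pt "0 0 0 16 23 0 1" --pt "0 0 0 16 23 0 1" --pt "0 0 0 16 23 0 1" --pt "0 0 0 16 23 0 1" --pt "0 0 0 16 23 0 1" --pt "0 0 0 0 0 0 1"

```text
t: 2.65
eef_pos: [0.5376, -0.0943, 0.2272]
tcp_rot: [0.991, 0.133, 0.001, -0.001]
force: [0.7, 0.1, 0.2]
finger_gap: 0.005
gripper_force: 0.0
```

carry_out --pt "0 0 0 9 15 0 1" --pt "0 0 0 8 15 -15 1" --pt "0 0 0 0 0 -25 1" --pt "0 0 0 0 0 -25 1" --pt "0 0 0 0 0 -20 1" --pt "0 0 0 0 0 0 1" --pt "0 0 0 0 0 0 1"

```text
t: 3.35
eef_pos: [0.5524, -0.0695, 0.1419]
tcp_rot: [0.992, 0.13, -0.0, -0.0]
force: [-0.2, 0.1, 0.6]
finger_gap: 0.006
gripper_force: 0.0
```

Run:
```python
from h import *
c=robot.camera("scene");im=c["color"][200:340,150:370,::-1]
t=robot.camera("top");it=t["color"][195:300,265:430,::-1]
print(robot.get_state()["eef_pos"],robot.get_state()["force"])
a=cv2.resize(im,(770,490),interpolation=cv2.INTER_CUBIC)
cv2.imwrite("pics/s1.png",a)
```

```text
[ 0.55352136 -0.06930347  0.14299152] [ 0.39032572  0.73439212 -0.55557145]
```

View pics/s1.png

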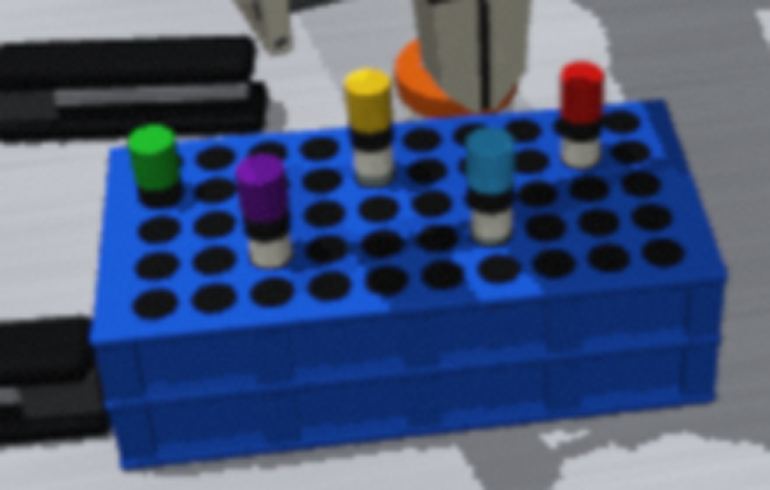

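The closed fingertips are right above the blue cap and clear of the neighbours. I'll trim the position and press slowly.

carry_out --pt "0 0 0 2 5 -5 1" --pt "0 0 0 0 0 -4 1" --pt "0 0 0 0 0 -4 1" --pt "0 0 0 0 0 -4 1" --pt "0 0 0 0 0 -3 1" --pt "0 0 0 0 0 -3 1" --pt "0 0 0 0 0 -3 1" --pt "0 0 0 0 0 -3 1" --pt "0 0 0 0 0 -3 1" --pt "0 0 0 0 0 -3 1" --pt "0 0 0 0 0 -2 1" --pt "0 0 0 0 0 0 1"

```text
t: 4.65
eef_pos: [0.5545, -0.064, 0.1044]
tcp_rot: [0.992, 0.13, -0.0, -0.0]
force: [-1.1, -0.2, 1.7]
finger_gap: 0.005
gripper_force: 0.8
```

Run:
```python
from h import *
for i in range(4):
    robot.camera("top");s=robot.get_state();print(s["t"],s["eef_pos"].round(4),s["force"].round(2))
```

```text
4.7 [ 0.5545 -0.064   0.1046] [-0.81 -0.31  0.87]
4.75 [ 0.5546 -0.064   0.1047] [-0.71 -0.27  1.73]
4.8 [ 0.5547 -0.064   0.1048] [-0.28 -0.05  1.7 ]
4.85 [ 0.5548 -0.064   0.1048] [-0.44 -0.73  1.4 ]
```

carry_out --pt "0 0 0 0 0 -1 1" --pt "0 0 0 0 0 -1 1" --pt "0 0 0 0 0 -1 1" --pt "0 0 0 0 0 0 1" --pt "0 0 0 0 0 0 1"

```text
t: 5.35
eef_pos: [0.5549, -0.064, 0.1021]
tcp_rot: [0.992, 0.13, 0.0, 0.0]
force: [-2.3, -0.2, 5.5]
finger_gap: 0.006
gripper_force: 2.8
```

carry_out --pt "0 0 0 0 0 -1 1" --pt "0 0 0 0 0 0 1" --pt "0 0 0 0 0 0 1"

```text
t: 5.65
eef_pos: [0.5549, -0.064, 0.1013]
tcp_rot: [0.992, 0.13, 0.0, 0.0]
force: [-1.4, -0.3, 6.5]
finger_gap: 0.001
gripper_force: 3.6
```

Force is 6.5 N at z=101.3 mm, which matches a 3.7 mm spring deflection from 105 mm, so blue is home. I'll lift and move to yellow.

carry_out --pt "0 0 0 0 0 4 1" --pt "0 0 0 0 0 14 1" --pt "0 0 0 0 0 22 1" --pt "0 0 0 -12 -11 2 1" --pt "0 0 0 -12 -10 0 1" --pt "0 0 0 -12 -10 0 1" --pt "0 0 0 -10 -10 0 1" --pt "0 0 0 0 0 0 1" --pt "0 0 0 0 0 0 1" --pt "0 0 0 0 0 0 1"

```text
t: 6.65
eef_pos: [0.5092, -0.1045, 0.1428]
tcp_rot: [0.991, 0.13, 0.0, -0.0]
force: [0.4, -0.4, -0.0]
finger_gap: 0.007
gripper_force: 0.0
```

Run:
```python
from h import *
c=robot.camera("scene");s=robot.get_state();print(s["t"],s["eef_pos"].round(4),s["force"].round(2))
cv2.imwrite("pics/s2.png",cv2.resize(c["color"][200:340,150:370,::-1],(770,490),interpolation=cv2.INTER_CUBIC))
```

```text
6.7 [ 0.5092 -0.1043  0.1428] [-0.15  0.14  0.31]
```

View pics/s2.png

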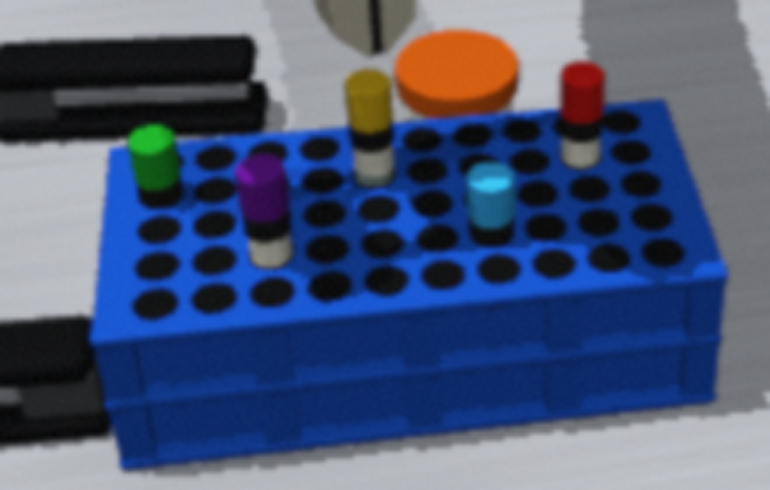

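The picture shows blue home at crop (490,205), with its collar on the deck. The fingertips at (378,45) are above yellow at (370,85). Next I press yellow.

carry_out --pt "0 0 0 -1 -1 -5 1" --pt "0 0 0 0 0 -4 1" --pt "0 0 0 0 0 -4 1" --pt "0 0 0 0 0 -4 1" --pt "0 0 0 0 0 -3 1" --pt "0 0 0 0 0 -3 1" --pt "0 0 0 0 0 -3 1" --pt "0 0 0 0 0 -3 1" --pt "0 0 0 0 0 -3 1" --pt "0 0 0 0 0 -3 1" --pt "0 0 0 0 0 -2 1" --pt "0 0 0 0 0 0 1"

```text
t: 7.9
eef_pos: [0.5076, -0.1059, 0.1054]
tcp_rot: [0.992, 0.13, -0.0, -0.0]
force: [-0.7, 1.4, 1.3]
finger_gap: 0.004
gripper_force: 0.6
```

carry_out --pt "0 0 0 0 0 -1 1" --pt "0 0 0 0 0 -1 1" --pt "0 0 0 0 0 -1 1" --pt "0 0 0 0 0 -1 1" --pt "0 0 0 0 0 0 1" --pt "0 0 0 0 0 0 1"

```text
t: 8.5
eef_pos: [0.5078, -0.106, 0.1021]
tcp_rot: [0.992, 0.13, 0.0, 0.0]
force: [-3.0, 1.4, 5.2]
finger_gap: 0.007
gripper_force: 2.9
```

carry_out --pt "0 0 0 0 0 -1 1" --pt "0 0 0 0 0 0 1"

```text
t: 8.7
eef_pos: [0.5078, -0.106, 0.1011]
tcp_rot: [0.992, 0.13, 0.0, 0.0]
force: [-1.8, 0.7, 7.6]
finger_gap: 0.007
gripper_force: 3.7
```

carry_out --pt "0 0 0 0 0 4 1" --pt "0 0 0 0 0 14 1" --pt "0 0 0 0 0 22 1" --pt "0 0 0 11 -12 2 1" --pt "0 0 0 11 -12 0 1" --pt "0 0 0 10 -11 0 1" --pt "0 0 0 10 -11 0 1" --pt "0 0 0 0 0 0 1" --pt "0 0 0 0 0 0 1" --pt "0 0 0 0 0 0 1"

```text
t: 9.7
eef_pos: [0.5491, -0.1512, 0.1428]
tcp_rot: [0.991, 0.13, -0.0, -0.0]
force: [-0.1, 1.4, 0.2]
finger_gap: 0.004
gripper_force: 0.0
```

Run:
```python
from h import *
c=robot.camera("scene");s=robot.get_state();print(s["t"],s["eef_pos"].round(4),s["force"].round(2))
cv2.imwrite("pics/s3.png",cv2.resize(c["color"][200:340,150:370,::-1],(770,490),interpolation=cv2.INTER_CUBIC))
```

```text
9.75 [ 0.5491 -0.1512  0.1429] [-0.96 -0.1   0.55]
```

View pics/s3.png

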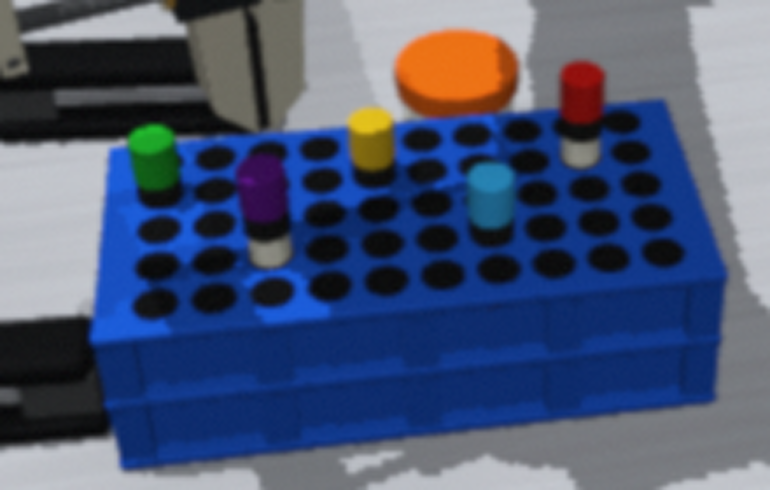

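Yellow at (371,145) is home, and the fingertips at (262,128) are above purple at (262,185). Next I press purple.

carry_out --pt "0 0 0 1 0 -5 1" --pt "0 0 0 0 0 -4 1" --pt "0 0 0 0 0 -4 1" --pt "0 0 0 0 0 -4 1" --pt "0 0 0 0 0 -3 1" --pt "0 0 0 0 0 -3 1" --pt "0 0 0 0 0 -3 1" --pt "0 0 0 0 0 -3 1" --pt "0 0 0 0 0 -3 1" --pt "0 0 0 0 0 -3 1" --pt "0 0 0 0 0 -2 1" --pt "0 0 0 0 0 0 1"

```text
t: 10.95
eef_pos: [0.5506, -0.152, 0.1054]
tcp_rot: [0.992, 0.13, -0.0, -0.0]
force: [-0.4, 0.1, 0.9]
finger_gap: 0.01
gripper_force: 0.6
```

carry_out --pt "0 0 0 0 0 -1 1" --pt "0 0 0 0 0 -1 1" --pt "0 0 0 0 0 -1 1" --pt "0 0 0 0 0 -1 1" --pt "0 0 0 0 0 -1 1" --pt "0 0 0 0 0 0 1" --pt "0 0 0 0 0 0 1"

```text
t: 11.65
eef_pos: [0.5507, -0.152, 0.1013]
tcp_rot: [0.992, 0.13, 0.0, 0.0]
force: [-2.8, 0.5, 7.4]
finger_gap: 0.003
gripper_force: 3.6
```

Purple is home. I'll lift straight up, well clear.

carry_out --pt "0 0 0 0 0 4 1" --pt "0 0 0 0 0 14 1" --pt "0 0 0 0 0 22 1" --pt "0 0 0 0 0 25 1" --pt "0 0 0 0 0 25 1" --pt "0 0 0 0 0 25 1" --pt "0 0 0 0 0 15 1" --pt "0 0 0 0 0 0 1" --pt "0 0 0 0 0 0 1" --pt "0 0 0 0 0 0 1"

```text
t: 12.65
eef_pos: [0.5497, -0.152, 0.2293]
tcp_rot: [0.992, 0.13, -0.001, -0.0]
force: [-0.1, -0.5, -0.0]
finger_gap: 0.005
gripper_force: 0.0
```

Run:
```python
from h import *
c=robot.camera("scene");s=robot.get_state();print(s["t"],s["eef_pos"].round(4),s["force"].round(2))
cv2.imwrite("pics/s4.png",cv2.resize(c["color"][190:340,60:370,::-1],(775,375),interpolation=cv2.INTER_CUBIC))
```

```text
12.7 [ 0.5497 -0.1519  0.2293] [-0.62  0.89 -0.45]
```

View pics/s4.png

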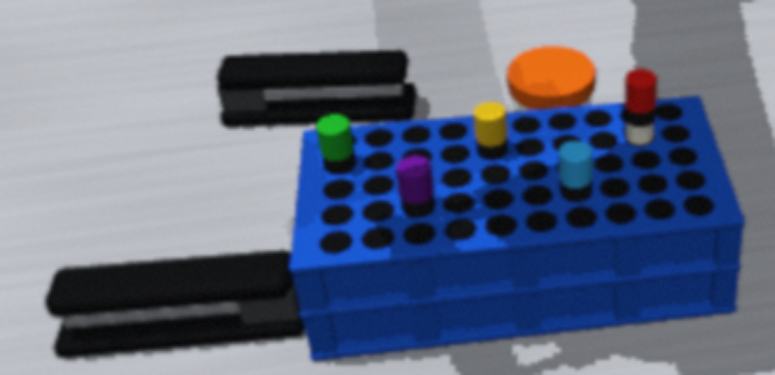

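Purple (415,185), yellow (490,130) and blue (575,165) are home, red (640,100) is still proud, and the cup and stapler haven't moved.

```bash
python3 -c "
from station import robot
print(robot.close_job())"
```

```text
the job is handed in; nothing more can be done
None
```

The light-blue, yellow and purple tubes were pressed home in that order, the red and green tubes, the cup and the stapler were left as they were, and the job was handed in with the hand clear at about 12.7 s.

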